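Unhook the decorated duck from its work stand

TASK

Take the duck figurine out of its work stand and set it upright in the middle of the round cork disc to dry. Its base plate is hooked under the stand's steel lip, so tilt the far edge up over the stop and draw the plate out from under the lip, without straining it against the lip; leave the rabbit figurine in its own stand.

Things in the scene. Friction and masses are not known exactly. Their poses are not given: they have to be found in the camera images.
- duck: loose white ceramic duck, beak to +x, on an aluminium plate 110 (x) x 80 (y) x 6 mm, 0.2-0.4 kg. Origin: centre of plate underside, z up. Grip its flat-sided belly, 44 mm wide in y, x -36 to 16, z 16 to 60 mm; head top z 88 at x 5. At the start the plate lies level on the stand's base board, axes along the stand's, its -x edge (robot side) 10 mm under the lip with 8 mm free height.
- lip_duck: steel hook strip at the -x end of the duck's fixed wooden stand. Its origin lies under the centre of the stand (150 x 100 mm, base 6 thick), x along it, z up. In mm: lip x -64 to -50, underside z 20, top z 26; stop at the +x end x 53 to 63, top z 22; side rails y +-44 to 50, top z 14. The plate comes free with its +x edge raised 10-22 deg, -x edge kept near the base, drawn to +x, then lifted.
- rabbit: bystander: loose white ceramic rabbit with two upright ears, 107 mm tall, on an equal plate (110 x 80 x 6 mm), hooked in its own equal stand. Origin: centre of the plate's underside; x along the plate, z up.
- disc: fixed round cork disc lying on the table, 170 mm across, 10 mm thick. Origin at the centre of its underside.
Not all that is in view belongs to the job. Of the things like the disc, leave any that is white or yellow; of the rest the larger one is meant.

How it is judged:
On the way:
1. the duck's plate is tilted (more than 3.5 degrees) while still in its stand (angle between duck's own z axis and vertical above 0.06 rad and horizontal distance between duck and lip_duck below 0.04 m and height (world z) of duck below 0.06 m), for 0.1 s.
At the end, for the whole second after the job is handed in: The duck stands at rest, upright (within 8 degrees) with its plate flat on the cork disc, plate centre within 25 mm of the disc's centre, released; the rabbit is still in its stand, within 15 mm of where it began (horizontal distance between duck and disc below 0.025 m and angle between duck's own z axis and vertical below 0.14 rad and height (world z) of duck between 0.007 and 0.014 m and linear speed of duck below 0.02 m/s and distance of rabbit from where it was at the start of the episode below 0.015 m); the robot touches nothing.
It fails at once if the rabbit is shifted by more than 15 mm (distance of rabbit from where it was at the start of the episode above 0.015 m).
It fails at once if the plate is strained against the lip with more than 10 N (contact force between duck and lip_duck above 10 N).
It also fails if it takes over 45 s, if anything falls off the work surface, if the arm or the gripper's body presses on something with over 40 N, if the wrist force passes 120 N, or if a joint passes its speed limit or range.

ROBOT

A 7-joint arm with a two-finger parallel gripper is mounted at the origin on the work surface. World frame = base frame: x ahead of the robot, y to its left, z up, the work surface at z = 0. Lengths are in m, angles in rad, forces in N, time in s.
With the tool pointing down it reaches from about 0.425 to 0.875 m from the base axis. Payload 8.4 kg.
Tool frame: the origin (TCP) lies on the mounting face of the last link; the fingertips stand 173 mm ahead of it and the grasp point (between the pads) lies 155 mm ahead of it (arm.hold_point_z is the z of the grasp point in the tool frame, in m); z points along the fingers, y is the line along which they close (so a half turn about z gives the same grasp; the last joint's range is limited). The gripper opens to 85 mm and grips with 20 to 120 N. Pads are 22 mm wide; open, the fingers measure 114 mm over their backs; the gripper's body (76 mm by 85 mm) begins 54 mm behind the grasp point. The pads swing forward as they close: fully open they stand 13 mm farther back than shut.
Start: joints at [-0.099, 0.333, 0.04, 1.465, -0.013, 1.343, -0.059], TCP at [0.65, -0, 0.405] pointing down, gripper open.
Joint ranges: [-2.58, 2.58], [-0.38, 2.09], [-1.3, 1.39], [0.25, 2.4], [-1.5, 4.64], [0.08, 2.09], [-2.65, 2.65]. Speed limits (rad/s): [2.22, 2.22, 2.79, 2.79, 3.14, 3.14, 3.14].

INTERFACE

Orientations are given as a unit quaternion [w, x, y, z].
In Python, from workcell import arm gives the robot as it stands.
- The arm moves only by the tool arm_command, never from a script. Its argument "increments" is a list of rows, each an object with "xyz": the shift along the tool's x, y, z in cm, a list of three; "rot": the turn, a rotation vector about the tool's x, y, z in rad, a list of three. A call has 1 to 20 rows; each row is the pose to reach, as a shift and turn from the pose commanded when the call began, along the tool's axes at that moment; what a row does not reach only later rows make up. A row lasts 1/10 s, in which the tool goes at most 50 mm and 8.59 degrees, less where a joint would pass 70% of its speed; a pose out of reach is approached as far as the arm can. A call with a gripper value outside its range is refused whole. "grip" is the closure in counts, from 0 (fully open) to 255 (shut), set as the call begins (left out, the last holds). The fingers move at their own pace and stop on an object; "force" is the grip in N (left out, the last holds). Time passes only in rows, so rows that repeat a pose let the fingers close. It gives the time, the measured TCP pose, the force, the opening and the grip force at its end, in the units of the state.
- arm.read_state(): the state, without advancing time (a new reading comes with each control period).
- arm.capture(name): name is "scene" or "side" or "wrist"; returns a dict with "image" (384x512x3 uint8, blue, green, red), "range_z" (384x512 float32, m along the optical axis (not along the pixel's ray), 0 where there is no reading), "fx", "fy", "cx", "cy" (pixels), "rvec" (rotation vector, rad) and "tvec" (3), from world to camera coordinates, as OpenCV has them. Camera axes: x right, y down, z forward; pixel columns grow to the right and rows downward; lengths in m; the calibration is good to about 2 mm. A picture is of the moment at which its call begins.
- arm.job_done(): hands the job in; it is judged then, once.
Trained networks look in the newest picture that a camera, given by its name, has taken for a name from the list of things; names that differ only in an ending like _2 or _b are one class to them, and where a whole thing is asked for, a point or a joint stands for the part that bears it (a point fixed in the world has none). Each returns a list of dicts, best first, with "confidence" (0 to 1); they miss things now and then, are a little off and sometimes report something else, mostly with a low value. They report only what shows in the picture. A call takes as long as a camera call. They do not tell look-alikes from the thing itself.
- arm.boxes_of(camera, name): "rect" ([left, top, width, height] in pixels, round what is visible of it).
- arm.trace(camera, name): "pixels" (384x512 bool, what is visible of it) and "rect" ([left, top, width, height] in pixels, round what is visible of it).
The state is a dict: "t": time; "q": joint angles; "qvel": joint speeds; "joint_torque": joint torques, N m; "tcp_pos": TCP position; "tool_rot": TCP orientation; "force": force on the tool from outside, world axes, zero at the start; "moment": the same for the moment, N m; "grip_width": finger opening in m; "grasp_force": force on a finger pad.
Only numpy, scipy, OpenCV 4.12 (cv2) and the standard library are available. Lean on these libraries where they do the work, as an engineer would, in place of code of your own. Each camera call takes 0.05 s, during which the arm holds its last target. There are 200 camera calls.

## Working session

There is one attempt and no reset: what is moved stays moved. The work goes in short steps, Python scripts to look and compute and a tool call to move; the robot and the scene stay as the last step left them, time stands still between calls to the robot, and variables do not carry over. Pictures are saved under pics/ and viewed, at most 10 in all, crops included, and the job is handed in when it is done.

Besides the shell and the picture viewer there is one more tool, called after "Call:" by a JSON object that holds its "fn" and its "kwargs", one argument or row to a line. arm_command: Moves the arm, as the interface text tells. Its arguments: {"type":"object","properties":{"increments":{"type":"array","items":{"type":"object","properties":{"xyz":{"type":"array","items":{"type":"number"}},"rot":{"type":"array","items":{"type":"number"}}}}},"grip":{"type":"number"},"force":{"type":"number"}},"required":["increments"]}

```bash
mkdir -p pics; cat > h.py <<'E'
import numpy as np, cv2
from workcell import arm
def pts(c):
    z=c["range_z"]; v,u=np.mgrid[0:384,0:512]
    P=np.stack([(u-c["cx"])/c["fx"]*z,(v-c["cy"])/c["fy"]*z,z],-1)
    R,_=cv2.Rodrigues(np.array(c["rvec"],float))
    W=(P-np.array(c["tvec"]).reshape(3))@R
    W[z==0]=np.nan
    return W
E
python3 - <<'E'
from h import *
ims=[]
for n in ["scene","side"]:
    c=arm.capture(n); ims.append(c["image"]); W=pts(c); np.savez(f"{n}.npz",W=W,im=c["image"])
    for k in ["duck","lip_duck","rabbit","disc"]:
        for d in arm.trace(n,k)[:4]:
            p=W[d["pixels"]]; p=p[~np.isnan(p[:,0])]
            print(n,k,round(d["confidence"],2),d["rect"],np.round(np.median(p,0),3),np.round(p.min(0),3),np.round(p.max(0),3))
cv2.imwrite("pics/a.png",cv2.resize(ims[0],(800,600))); cv2.imwrite("pics/b.png",cv2.resize(ims[1],(800,600)))
s=arm.read_state();print(s)
E
```

```text
scene duck 0.9 [205.1, 145.8, 43.9, 55.8] [0.576 0.008 0.013] [ 0.506 -0.044  0.005] [0.623 0.047 0.093]
scene lip_duck 0.49 [219.1, 151.0, 39.5, 18.9] [0.506 0.008 0.024] [ 0.472 -0.068 -0.002] [0.534 0.034 0.029]
scene rabbit 0.93 [146.9, 112.9, 51.7, 50.1] [ 0.563 -0.18   0.011] [ 0.506 -0.237  0.005] [0.705 0.011 0.256]
scene disc 0.89 [378.1, 228.4, 63.7, 60.7] [0.481 0.443 0.006] [ 0.41   0.375 -0.002] [0.544 0.507 0.011]
scene disc 0.82 [337.4, 168.7, 46.3, 45.0] [0.386 0.27  0.005] [ 0.316  0.209 -0.005] [0.443 0.327 0.01 ]
scene disc 0.63 [265.9, 196.8, 77.9, 74.5] [0.572 0.238 0.009] [ 0.483  0.15  -0.003] [0.65  0.318 0.013]
scene disc 0.56 [183.8, 260.2, 79.5, 82.3] [0.793 0.192 0.009] [ 0.701  0.104 -0.004] [0.872 0.272 0.013]
side duck 0.59 [262.6, 160.0, 39.7, 39.4] [0.554 0.011 0.034] [ 0.505 -0.12  -0.002] [0.623 0.047 0.094]
side lip_duck 0.71 [296.4, 175.5, 12.1, 26.9] [ 0.504 -0.006  0.024] [ 0.487 -0.064  0.004] [0.526 0.035 0.027]
side rabbit 0.64 [295.1, 127.6, 33.8, 37.1] [ 0.553 -0.185  0.031] [ 0.511 -0.376 -0.003] [ 0.645 -0.155  0.112]
side disc 0.73 [195.
[... 418 characters left out ...]
ray([-0.09919172,  0.33319508,  0.03990335,  1.46540469, -0.01340011,
        1.34328029, -0.0585665 ]), 'qvel': array([-0.00101618, -0.00015895,  0.00074907,  0.00127491, -0.00193138,
       -0.00121207, -0.0002006 ]), 'joint_torque': array([-2.09283658e-03, -6.57748818e+01,  1.36084098e+00, -4.05512416e+01,
        1.66290620e-02,  3.77196076e-03, -1.13854826e-04]), 'tcp_pos': array([ 6.49981157e-01, -2.05872579e-05,  4.04708817e-01]), 'tool_rot': array([-9.74711260e-06,  7.07145184e-01,  7.07068376e-01, -5.81347148e-06]), 'force': array([-0.00664832, -0.03181827, -0.05092875]), 'moment': array([ 0.03674122, -0.00198174, -0.03617325]), 'grasp_force': 0.0, 'grip_width': 0.08558298964247148}
```

View pics/a.png

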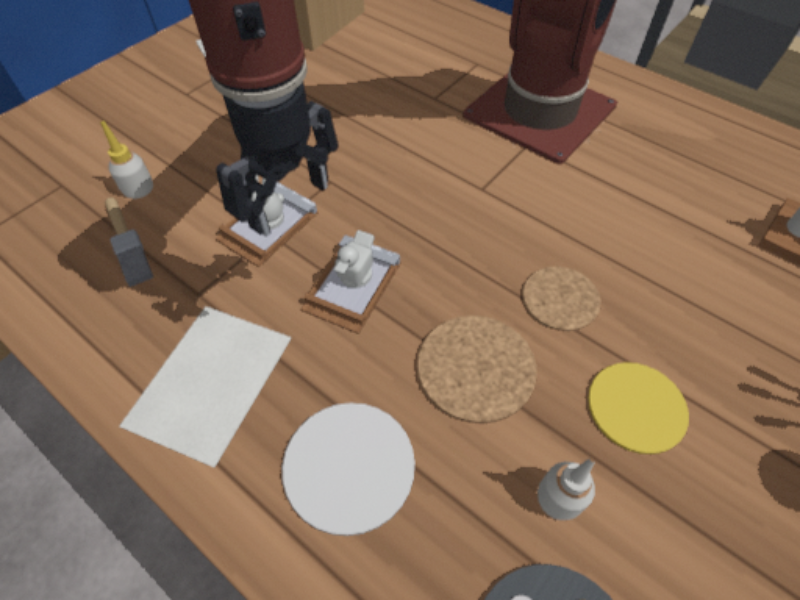

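View pics/b.png

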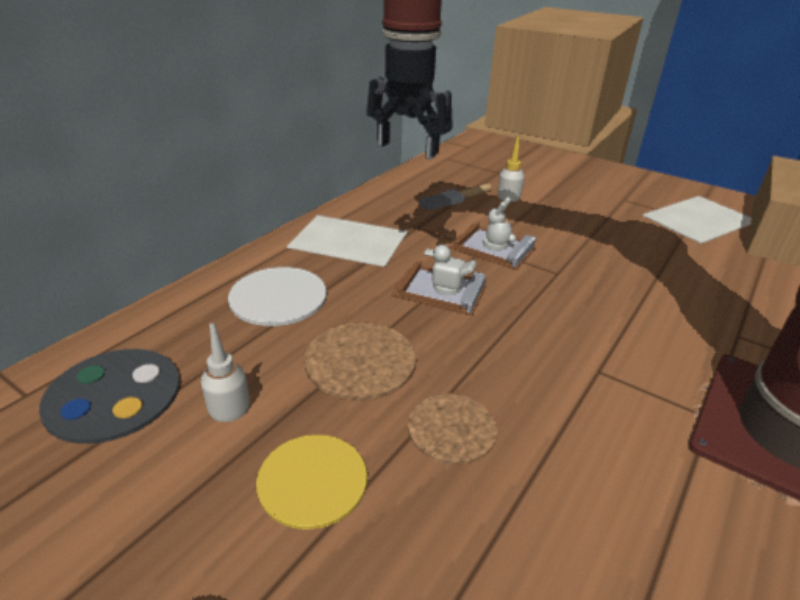

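Candidates in scene.png (800x600): duck-like: figurine at (355,255) with beak and rabbit at (268,212, two ears). Disc-like: white (350,467), large cork (477,367), small cork (562,298), yellow (638,407). By the description I choose the figurine at (355,255) and the large cork disc at (477,367). Next comes a close look with the wrist camera.

```bash
python3 - <<'E'
from h import *
c=arm.capture("wrist"); W=pts(c); np.savez("wrist.npz",W=W,im=c["image"])
for k in ["duck","lip_duck","rabbit","disc"]:
    for d in arm.trace("wrist",k)[:3]:
        p=W[d["pixels"]]; p=p[~np.isnan(p[:,0])]
        print(k,round(d["confidence"],2),d["rect"],np.round(np.median(p,0),3),np.round(p.min(0),3),np.round(p.max(0),3))
s=np.load("scene.npz")["im"][135:225,130:350]
a=cv2.resize(c["image"],(768,576)); 
cv2.imwrite("pics/c.png",a)
cv2.imwrite("pics/d.png",cv2.resize(s,None,fx=3.6,fy=3.6,interpolation=cv2.INTER_CUBIC))
# disc circle from scene+side
for n in ["scene","side"]:
    W=np.load(n+".npz")["W"]; 
    m=(np.abs(W[...,2]-.010)<.004)&(np.hypot(W[...,0]-.568,W[...,1]-.235)<.1)
    p=W[m][:,:2].astype(np.float32); print(n,len(p),cv2.minEnclosingCircle(p),p.mean(0),np.median(W[m][:,2]))
E
```

```text
duck 0.85 [127.1, 122.4, 112.1, 80.2] [0.574 0.004 0.013] [ 0.51  -0.055  0.005] [0.629 0.047 0.095]
lip_duck 0.75 [116.6, 134.4, 48.6, 80.7] [0.51  0.001 0.026] [ 0.478 -0.079 -0.001] [0.54  0.031 0.063]
rabbit 0.93 [163.2, 269.0, 72.2, 89.6] [ 0.571 -0.189  0.023] [ 0.515 -0.301 -0.001] [ 0.618 -0.012  0.262]
disc 0.66 [117.1, 0.6, 114.5, 24.8] [0.568 0.163 0.01 ] [ 0.504  0.147 -0.002] [0.626 0.173 0.013]
scene 3980 ((0.5659399032592773, 0.23435740172863007), 0.08536778390407562) [0.5695874  0.23709175] 0.008610355773006041
side 2652 ((0.5647770762443542, 0.23605787754058838), 0.08655104041099548) [0.5602495  0.24103405] 0.008925845494720086
```

View pics/c.png

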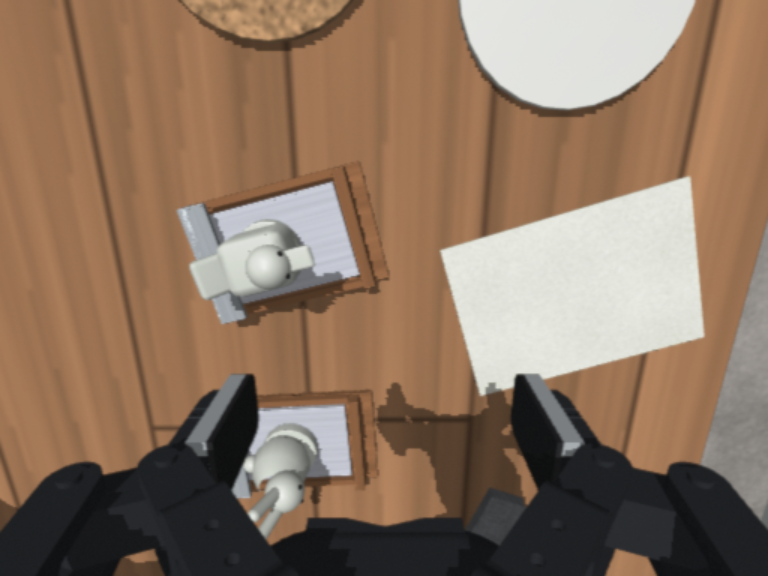

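View pics/d.png

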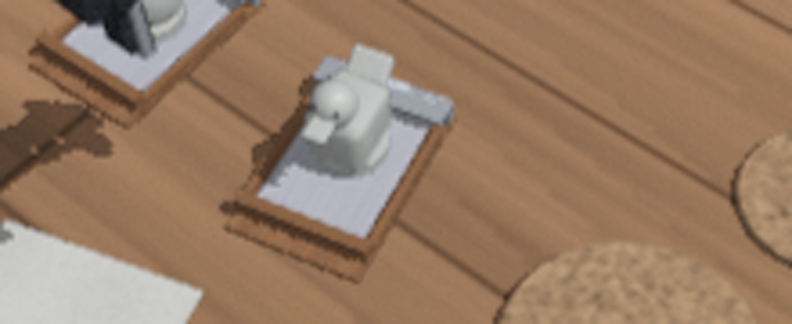

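The wrist picture shows the duck (single head, beak to the right) at (268,262) in a stand turned about 14°, with the lip on its left side. The rabbit with two ears is at (285,470), and the large cork disc is at the top left. The choice is confirmed, so I'll fit the stand pose next.

```bash
python3 - <<'E'
from h import *
for n in ["wrist","scene","side"]:
    W=np.load(n+".npz")["W"]; z=W[...,2]
    near=np.hypot(W[...,0]-.57,W[...,1]-.003)<.095
    for nm,lo,hi in [("all",.008,.030),("lip",.023,.029)]:
        m=(near&(z>lo)&(z<hi)).astype(np.uint8)
        if nm=="all": m=cv2.morphologyEx(m,cv2.MORPH_OPEN,np.ones((2,2)))
        p=W[m>0][:,:2].astype(np.float32)
        k=cv2.connectedComponents(m)[1]
        print(n,nm,len(p),cv2.minAreaRect(p), round(float(np.median(z[m>0])),4))
    m=near&(z>.04)&(z<.066); print(" belly",W[m].mean(0),cv2.minAreaRect(W[m][:,:2].astype(np.float32)))
    m=near&(z>.085); print(" head",W[m].mean(0),W[m][:,2].max())
E
```

```text
wrist all 5933 ((0.5612776875495911, -0.011889763176441193), (0.14418156445026398, 0.10785289853811264), 14.528762817382812) nan
wrist lip 1065 ((0.5659364461898804, -0.005080372095108032), (0.13499332964420319, 0.10011232644319534), 14.015362739562988) 0.0257
 belly [ 0.55145785 -0.00236276  0.06149263] ((0.5508899688720703, -0.008867388591170311), (0.06511419266462326, 0.043798305094242096), 14.323287010192871)
 head [0.61164691 0.0076699  0.29456303] 0.3244658746232855
scene all 1341 ((0.5613541007041931, -0.006578788161277771), (0.15063704550266266, 0.10013008117675781), 16.88766098022461) nan
scene lip 153 ((0.5402506589889526, -0.008609753102064133), (0.08216630667448044, 0.09954638034105301), 14.394563674926758) 0.0245
 belly [0.55251123 0.00369056 0.05817442] ((0.5490344762802124, -0.005485162138938904), (0.06759383529424667, 0.0414399579167366), 15.315048217773438)
 head [0.62838204 0.02423558 0.37287701] 0.4985009111917779
side all 864 ((0.5650082230567932, -0.016106881201267242), (0.13727553188800812, 0.1297401785850525), 15.519980430603027) nan
side lip 179 ((0.5124536156654358, -0.0072551146149635315), (0.09864775836467743, 0.07809897512197495), 63.52491760253906) 0.0247
 belly [0.54418108 0.00678407 0.05714174] ((0.5434333086013794, -0.003728557378053665), (0.0724470317363739, 0.04316025599837303), 27.538862228393555)
 head [0.62032535 0.01854288 0.37285613] 0.4681401271922586
```

```bash
cat > fit.py <<'E'
from h import *
def fit(W,c0=(.57,.003)):
    z=W[...,2]; near=np.hypot(W[...,0]-c0[0],W[...,1]-c0[1])<.095
    best=None
    P=W[near&(z>.010)&(z<.028)][:,:2]
    for a in np.radians(np.arange(10,20,.25)):   # sharpest lip-strip x histogram
        L=W[near&(z>.0235)&(z<.0285)][:,:2]@np.array([np.cos(a),np.sin(a)])
        h=np.histogram(L,np.arange(.40,.70,.001))[0]; s=(h.astype(float)**2).sum()
        if best is None or s>best[0]: best=(s,a)
    return best[1]
if __name__=="__main__":
    import sys
    n=sys.argv[1]; W=np.load(n+".npz")["W"]; a=fit(W); print("yaw",np.degrees(a))
    for a in (a,np.radians(14.3)):
        z=W[...,2]; near=np.hypot(W[...,0]-.57,W[...,1]-.003)<.095
        R=np.array([[np.cos(a),np.sin(a)],[-np.sin(a),np.cos(a)]]); q=W[...,:2]@R.T
        def rep(s,m):
            p=q[near&m]; 
            if len(p)<8: print(s,len(p));return
            print(s,len(p),"x",np.round(np.percentile(p[:,0],[1,5,50,95,99]),4),"y",np.round(np.percentile(p[:,1],[1,5,50,95,99]),4))
        rep("lip",(z>.0235)&(z<.0285)&(q[...,0]<.52))
        rep("stop",(z>.0185)&(z<.0235)&(q[...,0]>.59))
        rep("plate",(z>.0105)&(z<.0135))
        rep("belly",(z>.03)&(z<.068)&(q[...,0]<.60))
        rep("head",(z>.075)&(z<.1)&(q[...,0]<.65))
E
python3 fit.py wrist; python3 fit.py scene
```

```text
yaw 14.0
lip 953 x [0.4812 0.4821 0.4921 0.5022 0.5028] y [-0.1906 -0.1878 -0.1213 -0.0946 -0.0923]
stop 691 x [0.6057 0.6061 0.6107 0.6153 0.6156] y [-0.1903 -0.1855 -0.1377 -0.096  -0.0924]
plate 3274 x [0.5005 0.5068 0.5728 0.601  0.6036] y [-0.1896 -0.1813 -0.128  -0.102  -0.093 ]
belly 1487 x [0.5033 0.5078 0.5295 0.5639 0.5646] y [-0.1622 -0.1596 -0.1329 -0.1204 -0.1201]
head 956 x [0.5417 0.5448 0.5607 0.5816 0.584 ] y [-0.1548 -0.1517 -0.1399 -0.1292 -0.1272]
lip 953 x [0.4804 0.4814 0.4913 0.5015 0.5021] y [-0.1932 -0.1904 -0.1239 -0.0972 -0.0949]
stop 691 x [0.6049 0.6054 0.61   0.6146 0.6149] y [-0.1935 -0.1887 -0.1409 -0.0992 -0.0956]
plate 3274 x [0.4998 0.5061 0.572  0.6002 0.6028] y [-0.1924 -0.1842 -0.131  -0.105  -0.0959]
belly 1487 x [0.5026 0.507  0.5288 0.5632 0.5639] y [-0.1651 -0.1624 -0.1356 -0.1231 -0.1229]
head 956 x [0.541  0.5441 0.56   0.5809 0.5832] y [-0.1577 -0.1547 -0.1429 -0.1321 -0.1302]
yaw 15.25
lip 120 x [0.4776 0.4785 0.4885 0.4992 0.4998] y [-0.199  -0.1962 -0.1305 -0.1026 -0.1005]
stop 150 x [0.6016 0.6028 0.6077 0.6122 0.6133] y [-0.2004 -0.1968 -0.1514 -0.107  -0.1034]
plate 480 x [0.4963 0.5055 0.5675 0.6096 0.6124] y [-0.2013 -0.1989 -0.1359 -0.103  -0.101 ]
belly 370 x [0.4971 0.5018 0.5348 0.561  0.5616] y [-0.1696 -0.1644 -0.1394 -0.1298 -0.1292]
head 173 x [0.5392 0.5435 0.5582 0.5784 0.5808] y [-0.1645 -0.1607 -0.1494 -0.1388 -0.1369]
lip 120 x [0.4803 0.4809 0.4904 0.5015 0.5022] y [-0.1907 -0.188  -0.1223 -0.0944 -0.0924]
stop 150 x [0.6042 0.6055 0.6105 0.6146 0.6151] y [-0.1903 -0.1867 -0.1413 -0.0969 -0.0932]
plate 480 x [0.4987 0.5076 0.5701 0.6114 0.6146] y [-0.192  -0.19   -0.1262 -0.0938 -0.0923]
belly 370 x [0.4996 0.5042 0.5369 0.5635 0.564 ] y [-0.1604 -0.1557 -0.1304 -0.1208 -0.1204]
head 173 x [0.5416 0.5458 0.5607 0.5809 0.5832] y [-0.1553 -0.1514 -0.1401 -0.1296 -0.1278]
```

Stand yaw is 14.0°, with its origin at about (0.570, -0.003). The disc centre is at (0.566, 0.235). Belly grasp point is at world (0.558, -0.0065).

Call:
{"fn": "arm_command", "kwargs": {
  "increments": [
    {"xyz":[-0.05,-0.8,0.9],"rot":[0,0,0.11]},
    {"xyz":[-0.1,-1.6,1.8],"rot":[0,0,0.23]},
    {"xyz":[-0.2,-2.5,2.8],"rot":[0,0,0.36]},
    {"xyz":[-0.3,-3.5,4.0],"rot":[0,0,0.49]},
    {"xyz":[-0.3,-4.5,5.0],"rot":[0,0,0.62]},
    {"xyz":[-0.4,-5.5,6.2],"rot":[0,0,0.75]},
    {"xyz":[-0.5,-6.5,7.3],"rot":[0,0,0.88]},
    {"xyz":[-0.55,-7.5,8.4],"rot":[0,0,1.01]},
    {"xyz":[-0.6,-8.4,9.4],"rot":[0,0,1.14]},
    {"xyz":[-0.65,-9.0,10.2],"rot":[0,0,1.25]},
    {"xyz":[-0.65,-9.2,10.5],"rot":[0,0,1.3265]},
    {"xyz":[-0.65,-9.2,10.5],"rot":[0,0,1.3265]},
    {"xyz":[-0.65,-9.2,10.5],"rot":[0,0,1.3265]}
  ],
  "grip": 0,
  "force": 50
}}

```text
t: 2.05
tcp_pos: [0.5582, -0.0064, 0.3]
tool_rot: [-0.0, 0.992, 0.123, 0.0]
force: [-0.0, -0.3, -0.6]
grip_width: 0.0856
grasp_force: 0.0
```

```bash
python3 - <<'E'
from h import *
c=arm.capture("wrist"); np.savez("wrist2.npz",W=pts(c),im=c["image"]); cv2.imwrite("pics/e.png",c["image"])
E
python3 fit.py wrist2
```

```text
yaw 13.75
lip 1475 x [0.4812 0.4824 0.4921 0.5023 0.503 ] y [-0.1893 -0.1866 -0.1227 -0.0933 -0.0909]
stop 1586 x [0.6061 0.6064 0.611  0.6155 0.6159] y [-0.1878 -0.1838 -0.1387 -0.0945 -0.0905]
plate 6589 x [0.501  0.5097 0.5742 0.6008 0.6032] y [-0.1878 -0.1791 -0.1396 -0.1004 -0.091 ]
belly 2568 x [0.5055 0.5081 0.5288 0.564  0.5648] y [-0.1615 -0.1595 -0.141  -0.1206 -0.1187]
head 2165 x [0.5427 0.5461 0.5617 0.5821 0.5843] y [-0.1537 -0.1511 -0.1398 -0.1287 -0.1261]
lip 1475 x [0.4795 0.4809 0.4907 0.501  0.5016] y [-0.1939 -0.1913 -0.1275 -0.098  -0.0956]
stop 1586 x [0.6049 0.605  0.6097 0.6142 0.6143] y [-0.1936 -0.1897 -0.1446 -0.1003 -0.0963]
plate 6589 x [0.4997 0.5082 0.5728 0.5994 0.6018] y [-0.1931 -0.1844 -0.1453 -0.1058 -0.0965]
belly 2568 x [0.5041 0.5067 0.5274 0.5626 0.5633] y [-0.1666 -0.1647 -0.1459 -0.1259 -0.1239]
head 2165 x [0.5413 0.5447 0.5603 0.5807 0.583 ] y [-0.159  -0.1564 -0.1453 -0.134  -0.1314]
```

View pics/e.png

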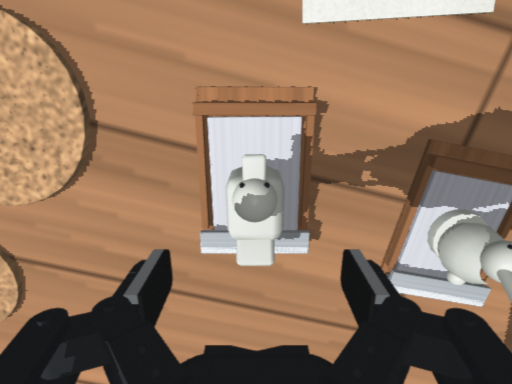

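The picture shows the duck centred between the fingers at (255,205), with the stand axis aligned to the tool and the rabbit off to the right at (470,240). Descending.

Call:
{"fn": "arm_command", "kwargs": {
  "increments": [
    {"xyz":[0,0.1,1.2]},
    {"xyz":[0,0.1,2.6]},
    {"xyz":[0,0.1,4.0]},
    {"xyz":[0,0.1,5.4]},
    {"xyz":[0,0.1,6.8]},
    {"xyz":[0,0.1,8.0]},
    {"xyz":[0,0.1,9.0]},
    {"xyz":[0,0.1,9.5]},
    {"xyz":[0,0.1,9.5]},
    {"xyz":[0,0.1,9.5]}
  ]
}}

```text
invalid input at $.increments[0]: expected keys xyz, rot
```

Call:
{"fn": "arm_command", "kwargs": {
  "increments": [
    {"xyz":[0,0,0]},
    {"xyz":[0,0,0]},
    {"xyz":[0,0,0]},
    {"xyz":[0,0,0]},
    {"xyz":[0,0,0]},
    {"xyz":[0,0,0]},
    {"xyz":[0,0,0]},
    {"xyz":[0,0,0]},
    {"xyz":[0,0,0]},
    {"xyz":[0,0,0]}
  ],
  "grip": 255,
  "force": 50
}}

```text
invalid input at $.increments[0]: expected keys xyz, rot
```

```bash
python3 - <<'E'
from h import *
c=arm.capture("side"); cv2.imwrite("pics/f.png",cv2.resize(c["image"][130:240,200:360],None,fx=5,fy=5,interpolation=cv2.INTER_CUBIC))
s=arm.read_state(); print(s["tcp_pos"],s["tool_rot"],s["force"],s["moment"],s["grip_width"],s["grasp_force"])
E
```

```text
[ 0.5582782  -0.00647319  0.30007288] [7.79856427e-06 9.92432809e-01 1.22788559e-01 2.99506839e-04] [0.6658209  0.40689661 0.21502749] [0.00364716 0.02609551 0.06507838] 0.08563953738612212 0.0
```

View pics/f.png

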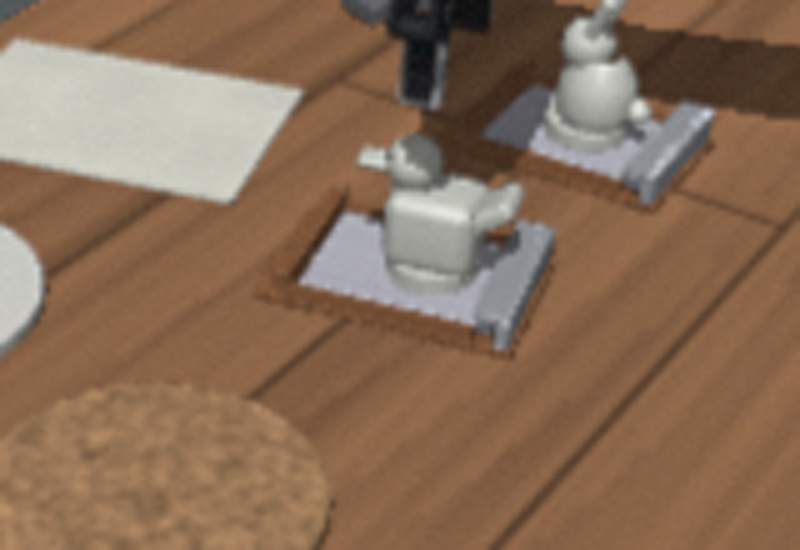

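Both moves were refused because each row needs "rot". The picture shows the duck untouched at (430,220) with the gripper above it. Sending them again with "rot".

Call:
{"fn": "arm_command", "kwargs": {
  "increments": [
    {"xyz":[0,0.1,1.2],"rot":[0,0,0]},
    {"xyz":[0,0.1,2.6],"rot":[0,0,0]},
    {"xyz":[0,0.1,4.0],"rot":[0,0,0]},
    {"xyz":[0,0.1,5.4],"rot":[0,0,0]},
    {"xyz":[0,0.1,6.8],"rot":[0,0,0]},
    {"xyz":[0,0.1,8.0],"rot":[0,0,0]},
    {"xyz":[0,0.1,9.0],"rot":[0,0,0]},
    {"xyz":[0,0.1,9.5],"rot":[0,0,0]},
    {"xyz":[0,0.1,9.5],"rot":[0,0,0]},
    {"xyz":[0,0.1,9.5],"rot":[0,0,0]}
  ]
}}

```text
t: 3.15
tcp_pos: [0.5584, -0.0075, 0.205]
tool_rot: [0.0, 0.993, 0.122, 0.0]
force: [0.0, 0.4, 0.5]
grip_width: 0.0857
grasp_force: 0.0
```

```bash
python3 - <<'E'
from h import *
s=arm.read_state(); print(s["tcp_pos"],s["tool_rot"],s["force"],s["moment"],s["grip_width"],s["grasp_force"])
E
```

```text
[ 0.55843694 -0.00748312  0.20504632] [3.82882841e-06 9.92554053e-01 1.21804732e-01 2.42855426e-04] [0.04426931 0.37893633 0.50766988] [ 0.05300511 -0.0083698   0.02389897] 0.08568739370891296 0.0
```

Call:
{"fn": "arm_command", "kwargs": {
  "increments": [
    {"xyz":[0,0,0],"rot":[0,0,0]},
    {"xyz":[0,0,0],"rot":[0,0,0]},
    {"xyz":[0,0,0],"rot":[0,0,0]},
    {"xyz":[0,0,0],"rot":[0,0,0]},
    {"xyz":[0,0,0],"rot":[0,0,0]},
    {"xyz":[0,0,0],"rot":[0,0,0]},
    {"xyz":[0,0,0],"rot":[0,0,0]},
    {"xyz":[0,0,0],"rot":[0,0,0]},
    {"xyz":[0,0,0],"rot":[0,0,0]},
    {"xyz":[0,0,0],"rot":[0,0,0]}
  ],
  "grip": 255,
  "force": 50
}}

```text
t: 4.15
tcp_pos: [0.5585, -0.0074, 0.2053]
tool_rot: [-0.0, 0.993, 0.122, 0.0]
force: [-1.1, -0.6, 6.3]
grip_width: 0.0431
grasp_force: 52.3
```

```bash
python3 - <<'E'
from h import *
c=arm.capture("side"); cv2.imwrite("pics/g.png",cv2.resize(c["image"][130:240,200:360],None,fx=5,fy=5,interpolation=cv2.INTER_CUBIC))
s=arm.read_state(); print(s["tcp_pos"],s["tool_rot"],s["force"],s["moment"],s["grip_width"],s["grasp_force"])
# tilt rows: pivot = lower -x plate edge in tool frame
yaw=np.radians(13.9); R=cv2.Rodrigues  # tool x = stand x, z down
piv_q=.5528-.060; o=.8*0
xg=s["tcp_pos"][:2]@np.array([np.cos(yaw),np.sin(yaw)])
p=np.array([piv_q-xg,s["tcp_pos"][2]-.006]); print("pivot x,z tool",p)
for d in (2,4,6,8,10,12,14,15):
    t=np.radians(d); c_,s_=np.cos(t),np.sin(t)
    Rp=np.array([c_*p[0]+s_*p[1],-s_*p[0]+c_*p[1]])  # rot about tool +y
    lift=min(.0015,.0015*d/6)
    print(d,round(t,3),np.round((p-Rp)*100,2),"with lift z",round((p-Rp)[1]*100-lift*100,2))
E
```

```text
[ 0.55848937 -0.0074174   0.20528238] [-5.24971064e-05  9.92549026e-01  1.21845141e-01  4.36259232e-04] [-0.37407622  0.87855144  5.44672623] [0.09865539 0.2403159  0.05131922] 0.043753375565000405 52.31866478919983
pivot x,z tool [-0.04755297  0.19928238]
2 0.035 [-0.7  -0.15] with lift z -0.2
4 0.07 [-1.4  -0.28] with lift z -0.38
6 0.105 [-2.11 -0.39] with lift z -0.54
8 0.14 [-2.82 -0.47] with lift z -0.62
10 0.175 [-3.53 -0.52] with lift z -0.67
12 0.209 [-4.25 -0.55] with lift z -0.7
14 0.244 [-4.96 -0.56] with lift z -0.71
15 0.262 [-5.32 -0.55] with lift z -0.7
```

View pics/g.png

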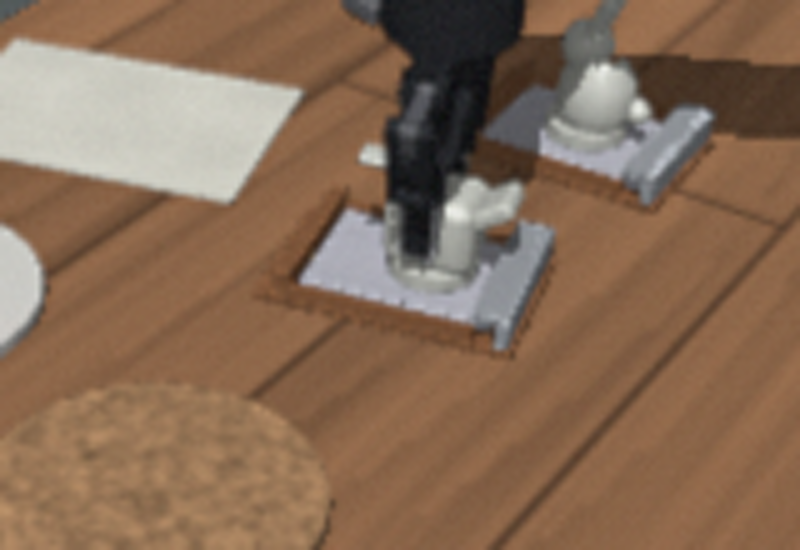

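The grip holds: width is 43.7 mm and the plate is still flat in its stand at (390,280). Now tilting about the plate's -x edge, with that edge 1.5 mm off the base.

Call:
{"fn": "arm_command", "kwargs": {
  "increments": [
    {"xyz":[-0.35,0,-0.12],"rot":[0,0.0175,0]},
    {"xyz":[-0.7,0,-0.2],"rot":[0,0.035,0]},
    {"xyz":[-1.05,0,-0.3],"rot":[0,0.052,0]},
    {"xyz":[-1.4,0,-0.38],"rot":[0,0.07,0]},
    {"xyz":[-1.75,0,-0.46],"rot":[0,0.087,0]},
    {"xyz":[-2.11,0,-0.54],"rot":[0,0.105,0]},
    {"xyz":[-2.11,0,-0.54],"rot":[0,0.105,0]}
  ]
}}

```text
t: 4.9
tcp_pos: [0.537, -0.0129, 0.2101]
tool_rot: [-0.006, 0.991, 0.121, 0.052]
force: [-0.0, -0.7, -2.0]
grip_width: 0.0435
grasp_force: 51.4
```

```bash
cat > step.py <<'E'
from h import *
from scipy.spatial.transform import Rotation as Ro
s=arm.read_state(); print(s["t"],s["tcp_pos"],s["force"],s["moment"],s["grip_width"],s["grasp_force"])
w,x,y,z=s["tool_rot"]; R=Ro.from_quat([x,y,z,w]).as_matrix(); print(R.round(3))
E
python3 step.py; python3 - <<'E'
from h import *
import numpy as np
p0=np.array([-.04755,.19928]); 
def off(d):
    t=np.radians(d);c,s=np.cos(t),np.sin(t)
    return p0-np.array([c*p0[0]+s*p0[1],-s*p0[0]+c*p0[1]])-np.array([0,.0015])
a=.105; ca,sa=np.cos(a),np.sin(a); cur=np.array([-.0211,-.0054])
inv=lambda v:np.array([ca*v[0]-sa*v[1],sa*v[0]+ca*v[1]])  # stand(tool0)->tilted tool axes
for d in (8,10,12,14,15): print(d,round(np.radians(d)-a,3),np.round(100*inv(off(d)-cur),2))
e=off(14)
for dx,dz in ((.005,0),(.01,0),(.015,0),(.02,0),(.025,0),(.03,0),(.03,-.02),(.03,-.05),(.03,-.1)): print(dx,dz,np.round(100*inv(e-cur+np.array([dx,dz])),2))
E
```

```text
4.9 [ 0.53700465 -0.01287835  0.21006861] [-0.01940471 -0.71325376 -1.98916832] [-0.02891238  0.14526314  0.03958489] 0.043450079398267866 51.432756185531616
[[ 0.965  0.242  0.102]
 [ 0.24  -0.97   0.026]
 [ 0.105 -0.    -0.994]]
8 0.035 [-0.7  -0.15]
10 0.07 [-1.4  -0.28]
12 0.104 [-2.11 -0.39]
14 0.139 [-2.82 -0.47]
15 0.157 [-3.18 -0.5 ]
0.005 0 [-2.32 -0.41]
0.01 0 [-1.82 -0.36]
0.015 0 [-1.33 -0.31]
0.02 0 [-0.83 -0.26]
0.025 0 [-0.33 -0.2 ]
0.03 0 [ 0.16 -0.15]
0.03 -0.02 [ 0.37 -2.14]
0.03 -0.05 [ 0.69 -5.12]
0.03 -0.1 [  1.21 -10.1 ]
```

Wrist force is -2 N, which is just the weight, so there is no contact strain. Continuing to 14° and drawing out 30 mm.

Call:
{"fn": "arm_command", "kwargs": {
  "increments": [
    {"xyz":[-0.7,0,-0.15],"rot":[0,0.035,0]},
    {"xyz":[-1.4,0,-0.28],"rot":[0,0.07,0]},
    {"xyz":[-2.11,0,-0.39],"rot":[0,0.104,0]},
    {"xyz":[-2.82,0,-0.47],"rot":[0,0.139,0]},
    {"xyz":[-2.82,0,-0.47],"rot":[0,0.139,0]},
    {"xyz":[-2.32,0,-0.41],"rot":[0,0.139,0]},
    {"xyz":[-1.82,0,-0.36],"rot":[0,0.139,0]},
    {"xyz":[-1.33,0,-0.31],"rot":[0,0.139,0]},
    {"xyz":[-0.83,0,-0.26],"rot":[0,0.139,0]},
    {"xyz":[-0.33,0,-0.2],"rot":[0,0.139,0]},
    {"xyz":[0.16,0,-0.15],"rot":[0,0.139,0]},
    {"xyz":[0.16,0,-0.15],"rot":[0,0.139,0]}
  ]
}}

```text
t: 6.1
tcp_pos: [0.5398, -0.012, 0.2118]
tool_rot: [-0.015, 0.985, 0.121, 0.121]
force: [0.3, 0.5, -2.6]
grip_width: 0.0436
grasp_force: 51.4
```

```bash
python3 step.py; python3 - <<'E'
from h import *
c=arm.capture("side"); cv2.imwrite("pics/i.png",cv2.resize(c["image"][130:240,200:360],None,fx=5,fy=5,interpolation=cv2.INTER_CUBIC))
E
```

```text
6.1 [ 0.53980614 -0.01195038  0.21176023] [ 0.27071651  0.5390783  -2.63468703] [-0.05234953  0.39325252  0.00201863] 0.04364949379624479 51.4383065700531
[[ 0.941  0.242  0.235]
 [ 0.235 -0.97   0.058]
 [ 0.242  0.    -0.97 ]]
```

View pics/i.png

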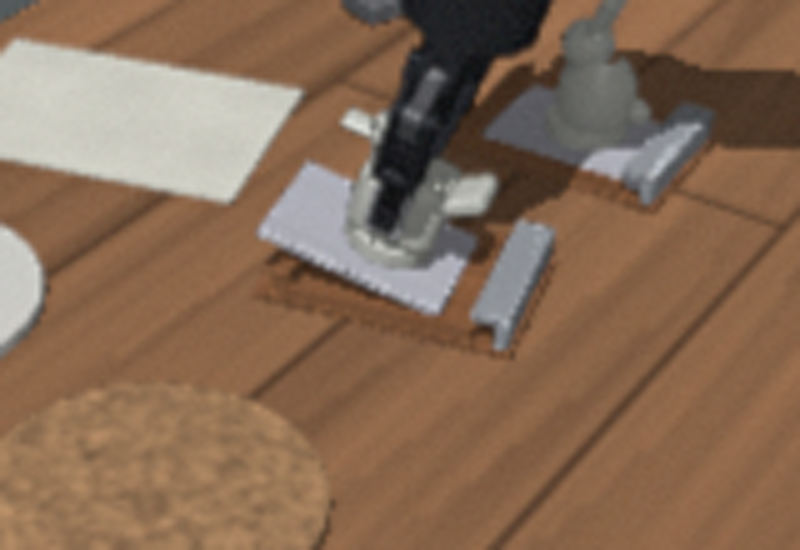

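The plate is tilted, and its rear edge at (440,310) is clear of the lip at (500,300). Lifting straight up, then levelling and carrying it over the disc.

Call:
{"fn": "arm_command", "kwargs": {
  "increments": [
    {"xyz":[0.36,0,-1.45],"rot":[0,0,0]},
    {"xyz":[0.85,0,-3.4],"rot":[0,0,0]},
    {"xyz":[1.35,0,-5.4],"rot":[0,0,0]},
    {"xyz":[1.8,0,-7.2],"rot":[0,0,0]},
    {"xyz":[2.13,0,-8.54],"rot":[0,0,0]},
    {"xyz":[2.5,-1.2,-8.45],"rot":[0,-0.02,0]},
    {"xyz":[3.1,-3.0,-8.3],"rot":[0,-0.04,0]},
    {"xyz":[3.7,-5.0,-8.15],"rot":[0,-0.06,0]},
    {"xyz":[4.4,-7.1,-8.0],"rot":[0,-0.085,0]},
    {"xyz":[5.1,-9.3,-7.8],"rot":[0,-0.11,0]},
    {"xyz":[5.8,-11.5,-7.63],"rot":[0,-0.135,0]},
    {"xyz":[6.5,-13.7,-7.45],"rot":[0,-0.16,0]},
    {"xyz":[7.2,-15.9,-7.28],"rot":[0,-0.18,0]},
    {"xyz":[7.9,-18.0,-7.1],"rot":[0,-0.2,0]},
    {"xyz":[8.5,-20.0,-6.95],"rot":[0,-0.22,0]},
    {"xyz":[9.1,-21.8,-6.8],"rot":[0,-0.235,0]},
    {"xyz":[9.5,-23.0,-6.72],"rot":[0,-0.244,0]},
    {"xyz":[9.6,-23.33,-6.69],"rot":[0,-0.244,0]},
    {"xyz":[9.6,-23.33,-6.69],"rot":[0,-0.244,0]},
    {"xyz":[9.6,-23.33,-6.69],"rot":[0,-0.244,0]}
  ]
}}

```text
t: 8.15
tcp_pos: [0.5576, 0.2316, 0.2999]
tool_rot: [0.0, 0.993, 0.121, 0.0]
force: [-0.1, 0.2, -2.5]
grip_width: 0.0434
grasp_force: 51.4
```

```bash
python3 step.py; python3 - <<'E'
from h import *
import cv2
yaw=np.radians(13.9)
for n in ("side","scene"):
    c=arm.capture(n); W=pts(c)
    if n=="side": cv2.imwrite("pics/j.png",cv2.resize(c["image"][130:290,140:340],None,fx=3.6,fy=3.6,interpolation=cv2.INTER_CUBIC))
    near=np.hypot(W[...,0]-.5654,W[...,1]-.2352)<.08
    z=W[...,2]; m=near&(z>.085)&(z<.125)
    p=W[m]
    for _ in range(3):
        A=np.c_[p[:,:2],np.ones(len(p))]; k=np.linalg.lstsq(A,p[:,2],rcond=None)[0]; r=p[:,2]-A@k; p=p[np.abs(r)<.002+ .3*r.std()]
    q=p[:,:2]@np.array([[np.cos(yaw),-np.sin(yaw)],[np.sin(yaw),np.cos(yaw)]])
    print(n,len(p),"slope",k[:2],"z@disc",k@[.5654,.2352,1],"x",np.percentile(q[:,0],[1,99]),"y",np.percentile(q[:,1],[1,99]))
print("disc q",.5654*np.cos(yaw)+.2352*np.sin(yaw),-.5654*np.sin(yaw)+.2352*np.cos(yaw))
E
```

```text
8.15 [0.55761006 0.23162261 0.29986116] [-0.0622384   0.18939901 -2.52727549] [-0.02315656 -0.00546109  0.05865178] 0.04341588239739034 51.412460803985596
[[ 0.971  0.241  0.   ]
 [ 0.241 -0.971 -0.001]
 [ 0.     0.001 -1.   ]]
side 676 slope [-0.00241876 -0.00086795] z@disc 0.10542447096026872 x [0.54910987 0.65746299] y [0.05439411 0.13327055]
scene 998 slope [-0.00228167 -0.00066815] z@disc 0.1053091984219913 x [0.57347518 0.65989361] y [0.05145068 0.13009568]
disc q 0.6053447342749616 0.09248758125054557
```

View pics/j.png

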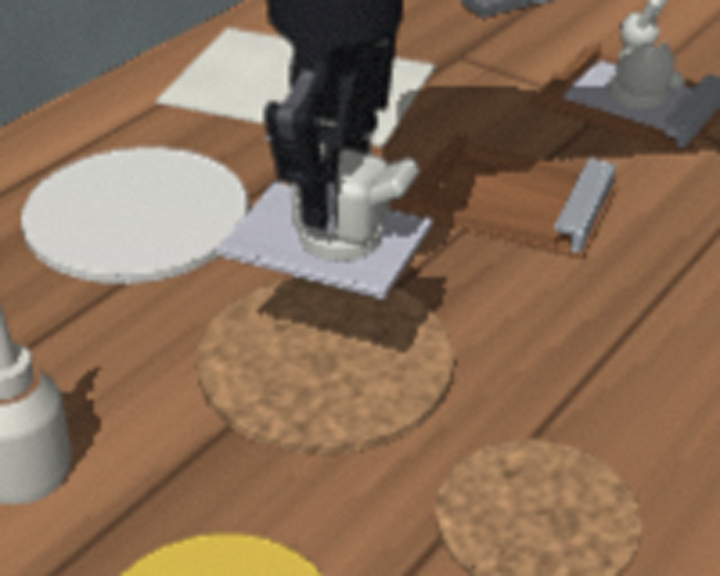

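The duck hangs level above the large cork disc, with its plate centre within about 1 mm of the disc's centre. Lowering.

Call:
{"fn": "arm_command", "kwargs": {
  "increments": [
    {"xyz":[0.05,-0.05,1.3],"rot":[0,0,0]},
    {"xyz":[0.05,-0.05,2.8],"rot":[0,0,0]},
    {"xyz":[0.05,-0.05,4.3],"rot":[0,0,0]},
    {"xyz":[0.05,-0.05,5.8],"rot":[0,0,0]},
    {"xyz":[0.05,-0.05,7.0],"rot":[0,0,0]},
    {"xyz":[0.05,-0.05,7.9],"rot":[0,0,0]},
    {"xyz":[0.05,-0.05,8.4],"rot":[0,0,0]},
    {"xyz":[0.05,-0.05,8.7],"rot":[0,0,0]},
    {"xyz":[0.05,-0.05,8.9],"rot":[0,0,0]},
    {"xyz":[0.05,-0.05,8.9],"rot":[0,0,0]},
    {"xyz":[0.05,-0.05,8.9],"rot":[0,0,0]}
  ]
}}

```text
t: 9.35
tcp_pos: [0.558, 0.2334, 0.2114]
tool_rot: [-0.0, 0.993, 0.122, 0.0]
force: [0.0, 0.3, -2.9]
grip_width: 0.0435
grasp_force: 51.4
```

```bash
python3 step.py
```

```text
9.35 [0.55796876 0.23342985 0.2113666 ] [ 0.00345677  0.28883409 -2.8700849 ] [0.00606748 0.02940115 0.02296954] 0.04345742269071422 51.43430292606354
[[ 0.97   0.242  0.001]
 [ 0.242 -0.97   0.   ]
 [ 0.001 -0.    -1.   ]]
```

Still carrying the full weight; easing down 1.5 mm more.

Call:
{"fn": "arm_command", "kwargs": {
  "increments": [
    {"xyz":[0,0,0.04],"rot":[0,0,0]},
    {"xyz":[0,0,0.08],"rot":[0,0,0]},
    {"xyz":[0,0,0.12],"rot":[0,0,0]},
    {"xyz":[0,0,0.15],"rot":[0,0,0]},
    {"xyz":[0,0,0.15],"rot":[0,0,0]},
    {"xyz":[0,0,0.15],"rot":[0,0,0]}
  ]
}}

```text
t: 9.95
tcp_pos: [0.5578, 0.2334, 0.2094]
tool_rot: [-0.0, 0.993, 0.122, -0.0]
force: [-0.1, -0.3, -2.7]
grip_width: 0.0436
grasp_force: 51.5
```

```bash
python3 step.py
```

```text
9.95 [0.55779587 0.23336198 0.20939536] [-0.05394008 -0.26923419 -2.68067893] [-0.05188968  0.02146521 -0.00601012] 0.04358901028536279 51.547497510910034
[[ 0.97   0.242 -0.   ]
 [ 0.242 -0.97   0.   ]
 [-0.    -0.    -1.   ]]
```

Call:
{"fn": "arm_command", "kwargs": {
  "increments": [
    {"xyz":[0,0,0.04],"rot":[0,0,0]},
    {"xyz":[0,0,0.08],"rot":[0,0,0]},
    {"xyz":[0,0,0.1],"rot":[0,0,0]},
    {"xyz":[0,0,0.1],"rot":[0,0,0]},
    {"xyz":[0,0,0.1],"rot":[0,0,0]}
  ]
}}

```text
t: 10.45
tcp_pos: [0.5578, 0.2334, 0.2093]
tool_rot: [-0.0, 0.993, 0.122, 0.0]
force: [-4.7, -1.8, 8.7]
grip_width: 0.0431
grasp_force: 52.8
```

```bash
python3 step.py
```

```text
10.45 [0.55778096 0.23337681 0.20931721] [-4.68116917 -1.81125619  8.70429791] [-0.41590514  0.89831115  0.03656106] 0.043137188544123115 52.76033163070679
[[ 0.97   0.242  0.   ]
 [ 0.242 -0.97   0.   ]
 [ 0.    -0.    -1.   ]]
```

Contact (about 11 N net). Backing off a little, releasing, then retreating.

Call:
{"fn": "arm_command", "kwargs": {
  "increments": [
    {"xyz":[0,0,-0.06],"rot":[0,0,0]},
    {"xyz":[0,0,-0.06],"rot":[0,0,0]}
  ]
}}

```text
t: 10.65
tcp_pos: [0.5578, 0.2334, 0.2093]
tool_rot: [-0.0, 0.993, 0.122, 0.0]
force: [-1.8, -0.6, 3.7]
grip_width: 0.0432
grasp_force: 52.2
```

Call:
{"fn": "arm_command", "kwargs": {
  "increments": [
    {"xyz":[0,0,0],"rot":[0,0,0]},
    {"xyz":[0,0,0],"rot":[0,0,0]},
    {"xyz":[0,0,0],"rot":[0,0,0]},
    {"xyz":[0,0,0],"rot":[0,0,0]},
    {"xyz":[0,0,0],"rot":[0,0,0]},
    {"xyz":[0,0,0],"rot":[0,0,0]},
    {"xyz":[0,0,0],"rot":[0,0,0]},
    {"xyz":[0,0,0],"rot":[0,0,0]},
    {"xyz":[0,0,0],"rot":[0,0,0]},
    {"xyz":[0,0,0],"rot":[0,0,0]}
  ],
  "grip": 0
}}

```text
t: 11.65
tcp_pos: [0.5578, 0.2333, 0.209]
tool_rot: [0.0, 0.993, 0.122, -0.0]
force: [1.0, 0.0, 0.5]
grip_width: 0.0854
grasp_force: 0.0
```

```bash
python3 step.py
```

```text
11.65 [0.55781213 0.23332002 0.20898557] [0.95494568 0.02527716 0.49766604] [0.01253625 0.03123738 0.00321102] 0.0854260115261581 0.0
[[ 0.97   0.242 -0.   ]
 [ 0.242 -0.97  -0.   ]
 [-0.     0.    -1.   ]]
```

Call:
{"fn": "arm_command", "kwargs": {
  "increments": [
    {"xyz":[0,0,-0.8],"rot":[0,0,0]},
    {"xyz":[0,0,-2.0],"rot":[0,0,0]},
    {"xyz":[0,0,-3.5],"rot":[0,0,0]},
    {"xyz":[0,0,-5.5],"rot":[0,0,0]},
    {"xyz":[0,0,-8],"rot":[0,0,0]},
    {"xyz":[0,0,-11],"rot":[0,0,0]},
    {"xyz":[0,0,-14],"rot":[0,0,0]},
    {"xyz":[0,0,-16],"rot":[0,0,0]},
    {"xyz":[0,0,-16],"rot":[0,0,0]},
    {"xyz":[0,0,-16],"rot":[0,0,0]}
  ]
}}

```text
t: 12.65
tcp_pos: [0.5578, 0.2333, 0.3703]
tool_rot: [-0.0, 0.993, 0.122, 0.001]
force: [0.5, 0.1, -0.5]
grip_width: 0.0854
grasp_force: 0.0
```

```bash
python3 step.py; python3 - <<'E'
from h import *
yaw=np.radians(13.9)
c=arm.capture("wrist"); W=pts(c); cv2.imwrite("pics/k.png",c["image"])
z=W[...,2]; m=(np.hypot(W[...,0]-.5654,W[...,1]-.2352)<.09)&(z>.0135)&(z<.019); p=W[m]
print(len(p),np.median(p[:,2]),cv2.minAreaRect(p[:,:2].astype(np.float32)))
A=np.c_[p[:,:2],np.ones(len(p))]; print("slope",np.linalg.lstsq(A,p[:,2],rcond=None)[0][:2])
m=(np.abs(z-.009)<.004)&(np.hypot(W[...,0]-.5654,W[...,1]-.2352)<.1); print(cv2.minEnclosingCircle(W[m][:,:2].astype(np.float32)))
E
```

```text
12.65 [0.55775321 0.23332227 0.37034151] [ 0.5051645   0.12896629 -0.45828771] [-0.03596431 -0.04221811 -0.0444591 ] 0.08544756806669665 0.0
[[ 0.97   0.242  0.002]
 [ 0.242 -0.97   0.001]
 [ 0.002 -0.001 -1.   ]]
4294 0.01585613903711626 ((0.5661756992340088, 0.23298193514347076), (0.10988974571228027, 0.08022766560316086), 14.158875465393066)
slope [ 0.00023332 -0.00019434]
((0.5660176277160645, 0.2317737638950348), 0.08522027730941772)
```

View pics/k.png

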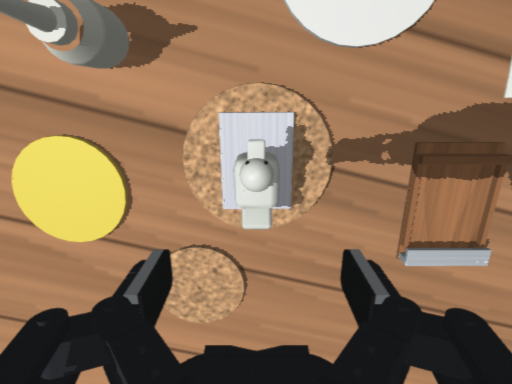

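The picture shows the duck upright and level at (257,170), its plate centred to about 1 mm on the large cork disc, with the gripper clear. Handing in.

```bash
python3 -c "
from workcell import arm
print(arm.job_done())"
```

```text
the job is handed in; nothing more can be done
None
```

The duck stands upright and released on the large cork disc, its plate centred to about 1 mm; I never went near the rabbit, and the job was handed in at about 13 s (no verdict was returned).

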